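Set the two thumbwheels of the brew marker

TASK

Set the brew marker beside the coffee warmer for the next pot: roll the broad thumbwheel until its tab stands at number 3 and the narrow thumbwheel until its tab stands at number 2, then let go of both. Do not shift the carafe or the stacked plates.

Things in the scene. Friction and masses are not known exactly. Their poses are not given: they have to be found in the camera images.
- tray: The brew marker: fixed wooden tray 130 (x) x 168 (y) x 8 mm, origin under its centre, x away from the robot within 20 degrees, z up. It carries two fixed white boxes, 100 (x) x 66 (y) x 46 mm, centres 38 mm to either side along y, one with the broad wheel, one with the narrow, in either order. Nothing but the two tabs rises over 30 mm above the axles.
- broad_hub (a point): Axle centre of the broad grey thumbwheel, 48 mm above the work surface; fixed axes as the tray's (x away from robot, y along axle, z up). Wheel radius 28 mm; one stout tab stands radially out of its rim, 8 mm thick, tip 64 mm from the axle. Wheel and tab are 24 mm wide along y, centred here. Beside it on +y an arched white scale with rows of 1, 2, 3, 4 black dots: the numbers.
- narrow_hub (a point): Axle centre of the narrow grey thumbwheel: all as for broad_hub (height, axes, radius, tab thickness and length, dotted scale on its +y side), but the wheel and its tab are only 10 mm wide.
- broad_wheel (a joint): Angle of the broad wheel, rad: 0 = tab straight up, positive = tab leans away from the robot (+x of hub). Number 1 is nearest the robot, 4 farthest: 1 at -0.75, 2 at -0.25, 3 at +0.25, 4 at +0.75; stops at -1 and +1. No clicks; steady friction (1 to 3 N pushing the tab sideways); stays where it is left. Starts nearer the robot than 3.
- narrow_wheel (a joint): Angle of the narrow wheel, rad: the same scale, sign, numbers, stops and friction as broad_wheel. Starts farther from the robot than 2.
- carafe_mid (a point): Bystander: empty glass carafe, 120 mm wide, 130 mm tall, with a black handle, standing on the hot plate of the white coffee warmer (200 x 170 x 49 mm, small toggle switch at its front). This point is on its axis, 65 mm above its underside.
- plate_mid (a point): Bystander: the upper of two stacked white melamine date plates, each 190 mm across and 13 mm thick; this point is its centre.

How it is judged:
By the outcome, as a careful person would: the job done as asked, in the order asked, and still so for the second after the job is handed in, with the robot touching nothing.
It also fails if it takes over 45 s, if anything falls off the work surface, if the arm or the gripper's body presses on something with over 40 N, if the wrist force passes 120 N, or if a joint passes its speed limit or range.

ROBOT

A 6-joint arm with a two-finger parallel gripper is mounted at the origin on the work surface. World frame = base frame: x ahead of the robot, y to its left, z up, the work surface at z = 0. Lengths are in m, angles in rad, forces in N, time in s.
With the tool pointing down it reaches from about 0.425 to 0.95 m from the base axis. Payload 3.5 kg.
Tool frame: the origin (TCP) lies midway between the tips of the shut fingers; the grasp point (between the pads) lies 19 mm behind it; z points along the fingers, y is the line along which they close (so a half turn about z gives the same grasp; the last joint's range is limited). The gripper opens to 85 mm and grips with 20 to 120 N. Pads are 22 mm wide; open, the fingers measure 114 mm over their backs; the gripper's body (76 mm by 85 mm) begins 54 mm behind the grasp point. The pads swing forward as they close: fully open they stand 13 mm farther back than shut.
Start: joints at [-0.15, 0.286, 1.577, -0, 1.279, -0.15], TCP at [0.675, 0, 0.231] pointing down, gripper open.
Joint ranges: [-2.77, 2.77], [-0.9, 2.22], [0.21, 2.48], [-1.53, 4.67], [0.24, 2.81], [-2.84, 2.84]. Speed limits (rad/s): [2.79, 2.79, 3.14, 3.14, 3.14, 3.14].

INTERFACE

Orientations are given as a unit quaternion [x, y, z, w].
In Python, from plant import get_state, read_camera, ctrl gives the robot as it stands.
- The arm moves only by the shell command python3 -m crank 'ROWS' [FORCE]. ROWS is JSON, a list of rows, each a list of 3 entries, a list of its own where there are three numbers: the shift along the tool's x, y, z in mm, then the turn about the tool's z in degrees, then the closure in counts, from 0 (fully open) to 255 (shut). In form: [[[tx, ty, tz], yaw, claw], ...]. A call has 1 to 10 rows; each row is the pose to reach, as a shift and turn from the pose commanded when the call began, along the tool's axes at that moment; what a row does not reach only later rows make up. A row lasts 1/10 s, in which the tool goes at most 50 mm and 8.59 degrees, less where a joint would pass 70% of its speed; a pose out of reach is approached as far as the arm can. A call with a gripper value outside its range is refused whole. The fingers move at their own pace and stop on an object; FORCE is the grip in N (left out, the last holds). Time passes only in rows, so rows that repeat a pose let the fingers close. It gives the time, the measured TCP pose, the force, the opening and the grip force at its end, in the units of the state.
- get_state(): the state, without advancing time (a new reading comes with each control period).
- read_camera(name): name is "scene" or "side" or "wrist"; returns a dict with "frame" (420x560x3 uint8, blue, green, red), "range_z" (420x560 float32, m along the optical axis (not along the pixel's ray), 0 where there is no reading), "vfov" (degrees; the focal length in pixels is half the picture's height over the tangent of half this angle, whatever the lens; pixels are square), "cx", "cy" (the principal point, pixels), "origin" and "orientation" of the camera in the world. Camera axes: x right, y down, z forward; pixel columns grow to the right and rows downward; lengths in m; the calibration is good to about 2 mm. A picture is of the moment at which its call begins.
- ctrl.sign_off(): hands the job in; it is judged then, once.
The state is a dict: "time": time; "qpos": joint angles; "dq": joint speeds; "joint_efforts": joint torques, N m; "eef_pos": TCP position; "tcp_rot": TCP orientation; "contact_force": force on the tool from outside, world axes, zero at the start; "wrist_torque": the same for the moment, N m; "opening": opening from 0.0 (shut) to 1.0 (fully open); "finger_force": force on a finger pad.
Only numpy, scipy, OpenCV 4.12 (cv2) and the standard library are available. Lean on these libraries where they do the work, as an engineer would, in place of code of your own. Each camera call takes 0.05 s, during which the arm holds its last target. There are 200 camera calls.

## Working session

There is one attempt and no reset: what is moved stays moved. The work goes in short steps, Python scripts to look and compute and a shell command to move; the robot and the scene stay as the last step left them, time stands still between calls to the robot, and variables do not carry over. Pictures are saved under pics/ and viewed, at most 10 in all, crops included, and the job is handed in when it is done.

```bash
mkdir -p pics; cat > h.py <<'E'
import numpy as np,cv2
from plant import get_state,read_camera,ctrl
from scipy.spatial.transform import Rotation as R
def snap(n,f):
    c=read_camera(n); cv2.imwrite(f'pics/{f}.png',c['frame']); np.savez(f'pics/{f}.npz',**c); return c
def load(f): return dict(np.load(f'pics/{f}.npz'))
def cloud(c):
    z=c['range_z']; h,w=z.shape; f=h/2/np.tan(np.radians(float(c['vfov']))/2)
    u,v=np.meshgrid(np.arange(w),np.arange(h))
    p=np.stack([(u-c['cx'])/f*z,(v-c['cy'])/f*z,z],-1)
    return p@R.from_quat(c['orientation']).as_matrix().T+c['origin']
E
python3 - <<'E'
from h import *
a=[snap(n,n+'0') for n in('scene','side','wrist')]
for c in a: print(c['origin'],R.from_quat(c['orientation']).as_matrix()[:,2],c['vfov'],c['cx'],c['cy'])
cv2.imwrite('pics/m.png',cv2.resize(np.hstack([a[0]['frame'],a[1]['frame']]),(800,300)))
s=get_state();print(s)
E
```

```text
[ 0.89138674 -0.70207436  0.79770455] [-0.34308395  0.67329214 -0.65495886] 53.748923605443906 282.05272433422135 209.38658096436095
[-0.0292285  -0.70636109  0.73208133] [ 0.50934711  0.64624753 -0.56826899] 50.94097046887276 282.6053557109495 206.19076385632235
[0.67375279 0.07788225 0.37325386] [-0.00149164 -0.30206966 -0.95328469] 61.558306827148584 278.85334727027 210.30537818180966
{'time': 0.15, 'qpos': array([-1.50017462e-01,  2.87014861e-01,  1.57784701e+00,  1.69509982e-06,
        1.27862563e+00, -1.49959387e-01]), 'dq': array([ 0.00152035, -0.00205453, -0.0051096 ,  0.00052468,  0.00064928,
       -0.00049117]), 'joint_efforts': array([ 7.91554030e-04, -4.06602967e+01, -2.93140125e+01, -8.94972595e-05,
        3.96185191e-03, -2.97825103e-06]), 'eef_pos': array([6.74480309e-01, 9.67686180e-05, 2.30226405e-01]), 'tcp_rot': array([ 7.07127169e-01,  7.07085758e-01, -5.61647609e-04, -7.62992169e-04]), 'contact_force': array([ 0.0073751 ,  0.468185  , -0.47946989]), 'wrist_torque': array([0.02683011, 0.0177037 , 0.02658487]), 'finger_force': 0.0, 'opening': 0.9968755144663769}
```

View pics/scene0.png

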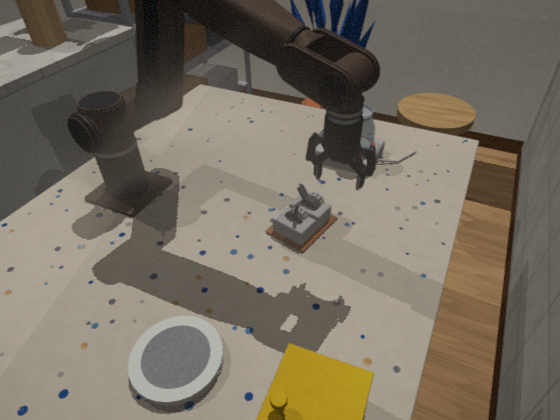

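View pics/side0.png

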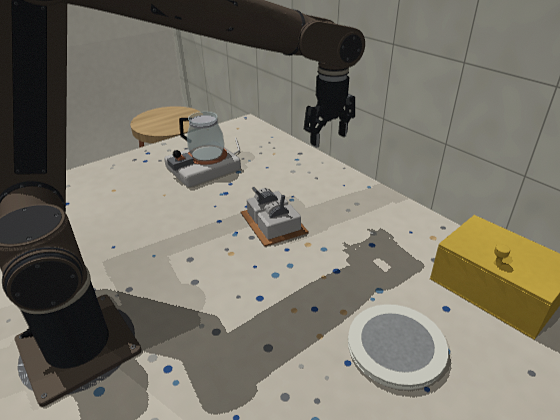

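The marker is near (300,218) in scene and (275,215) in side. The carafe and warmer lie beyond it, and the plates are well to the right. Next I'll measure and enlarge.

```bash
python3 - <<'E'
from h import *
a,b=load('scene0'),load('side0')
A=cv2.resize(a['frame'][170:260,250:350],(400,360),interpolation=cv2.INTER_CUBIC)
B=cv2.resize(b['frame'][175:255,230:320],(400,360),interpolation=cv2.INTER_CUBIC)
cv2.imwrite('pics/crop1.png',np.clip(np.hstack([A,B])*1.5,0,255))
for c,(r0,r1,c0,c1) in((a,(170,260,250,350)),(b,(175,255,230,320))):
    P=cloud(c)[r0:r1,c0:c1].reshape(-1,3)
    t=P[(P[:,2]>.046)&(P[:,2]<.060)]
    print('boxtop',len(t),t.min(0),t.max(0),np.median(t,0))
    (cx,cy),(w,h),ang=cv2.minAreaRect(t[:,:2].astype(np.float32)*1000);print(cx,cy,w,h,ang)
    q=P[(P[:,2]>.004)&(P[:,2]<.012)]
    print(cv2.minAreaRect(q[:,:2].astype(np.float32)*1000),len(q))
    t=P[(P[:,2]>.083)&(P[:,2]<.13)]; print(np.round(t*1000)[::4].tolist())
E
```

```text
boxtop 913 [ 0.49404407 -0.00359359  0.04602133] [0.61862989 0.14211776 0.05994196] [0.56731415 0.05176146 0.05415808]
555.7218627929688 78.28526306152344 145.30584716796875 101.76331329345703 77.13268280029297
((522.2702026367188, 135.6337432861328), (305.5149841308594, 391.58734130859375), 24.376953125) 618
[[530.0, 132.0, 102.0], [534.0, 131.0, 100.0], [533.0, 127.0, 100.0], [529.0, 114.0, 104.0], [535.0, 128.0, 96.0], [530.0, 113.0, 101.0], [536.0, 126.0, 94.0], [527.0, 113.0, 97.0], [536.0, 120.0, 95.0], [527.0, 113.0, 94.0], [537.0, 118.0, 93.0], [543.0, 130.0, 87.0], [535.0, 114.0, 92.0], [542.0, 125.0, 86.0], [536.0, 113.0, 89.0], [543.0, 123.0, 85.0], [537.0, 110.0, 88.0], [540.0, 111.0, 85.0], [559.0, 41.0, 113.0], [556.0, 36.0, 109.0], [557.0, 33.0, 108.0], [556.0, 35.0, 103.0], [553.0, 36.0, 98.0], [555.0, 32.0, 98.0], [553.0, 36.0, 91.0], [553.0, 35.0, 89.0], [550.0, 36.0, 84.0]]
boxtop 834 [ 0.49108149 -0.00118631  0.04602691] [0.61648145 0.15731291 0.05995386] [0.5354703  0.05016426 0.05406744]
553.2924194335938 76.89160919189453 145.18504333496094 99.70438385009766 77.6154556274414
((600.3013916015625, 124.17860412597656), (377.6478576660156, 255.6560516357422), 55.96818161010742) 545
[[531.0, 133.0, 101.0], [525.0, 128.0, 100.0], [525.0, 125.0, 98.0], [525.0, 120.0, 97.0], [545.0, 129.0, 84.0], [530.0, 109.0, 97.0], [530.0, 109.0, 94.0], [535.0, 111.0, 88.0], [537.0, 110.0, 84.0], [558.0, 37.0, 113.0], [558.0, 33.0, 112.0], [559.0, 33.0, 108.0], [559.0, 34.0, 105.0], [559.0, 34.0, 102.0], [556.0, 34.0, 100.0], [554.0, 36.0, 97.0], [553.0, 35.0, 94.0], [552.0, 34.0, 92.0], [555.0, 37.0, 86.0], [552.0, 34.0, 86.0]][ WARN:0@0.181] global loadsave.cpp:1063 imwrite_ Unsupported depth image for selected encoder is fallbacked to CV_8U.
```

View pics/crop1.png

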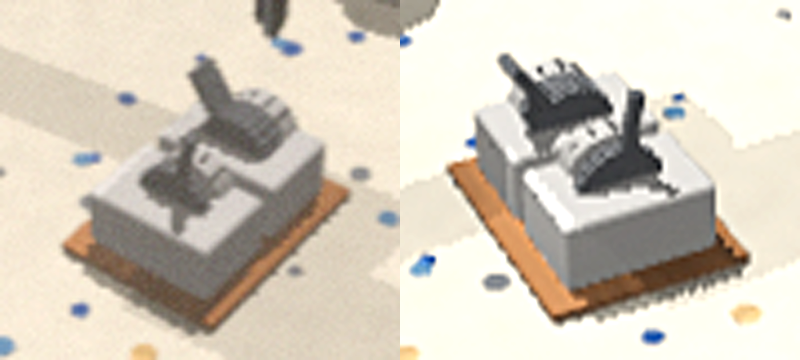

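Tray centre is about (0.5545, 0.0776), yaw about -12.6°; the box extents (145 x 101 mm) fit. The broad wheel is on +y with its tab at about -0.54, the narrow on -y at about +0.2. I'll straddle each tab with half-open fingers and push.

```bash
python3 -m crank '[[[30,-35,10],4,120],[[60,-70,30],8,120],[[91,-105,50],12.6,120],[[121,-140,70],12.6,120],[[121,-140,70],12.6,120],[[121,-140,70],12.6,120],[[121,-140,70],12.6,120],[[121,-140,70],12.6,120]]' 20
python3 - <<'E'
from h import *
c=snap('wrist','w1');s=get_state();print(s['eef_pos'],s['tcp_rot'],s['opening'])
P=cloud(c).reshape(-1,3)
C=np.array([.5545,.0776,0]);y=np.radians(-12.6);M=np.array([[np.cos(y),-np.sin(y),0],[np.sin(y),np.cos(y),0],[0,0,1]])
L=(P-C)@M*1000
print('tcp tray',(s['eef_pos']-C)@M*1000)
for n,s0 in(('b',1),('n',-1)):
    t=L[(abs(L[:,1]-38*s0)<16)&(L[:,2]>82)&(L[:,2]<115)&(abs(L[:,0])<60)]
    print(n,len(t),*( t.min(0),t.max(0),t.mean(0)) if len(t) else '')
    print(np.round(t[np.argsort(-t[:,2])][::max(1,len(t)//12)]).tolist())
E
```

```text
time: 0.95
eef_pos: [0.537, 0.1202, 0.1629]
tcp_rot: [0.781, 0.625, 0.001, 0.001]
contact_force: [0.0, -0.4, -0.7]
opening: 0.532
finger_force: 0.0
[0.53685811 0.1201976  0.1626708 ] [0.78087181 0.62468978 0.0010718  0.00086579] 0.5275850457859451
tcp tray [-26.50939662  37.72325652 162.67080222]
b 1182 [-40.25354341  27.44463357  82.02165524] [-18.8634138   51.81378735 103.84187793] [-30.36229495  40.94665575  94.81477774]
[[-35.0, 41.0, 104.0], [-35.0, 29.0, 102.0], [-37.0, 32.0, 101.0], [-39.0, 48.0, 100.0], [-39.0, 34.0, 99.0], [-40.0, 39.0, 98.0], [-30.0, 36.0, 96.0], [-30.0, 50.0, 94.0], [-28.0, 49.0, 92.0], [-24.0, 35.0, 90.0], [-24.0, 30.0, 87.0], [-22.0, 41.0, 85.0], [-20.0, 44.0, 82.0]]
n 360 [  2.29529788 -41.46223141  82.14834294] [ 12.08255504 -30.40519561 112.37041677] [  7.15574635 -34.23238808  97.67987799]
[[10.0, -39.0, 112.0], [9.0, -37.0, 111.0], [9.0, -33.0, 109.0], [8.0, -38.0, 106.0], [9.0, -32.0, 103.0], [7.0, -34.0, 100.0], [6.0, -34.0, 97.0], [5.0, -40.0, 94.0], [5.0, -33.0, 92.0], [5.0, -32.0, 89.0], [3.0, -37.0, 87.0], [3.0, -36.0, 85.0]]
```

View pics/w1.png

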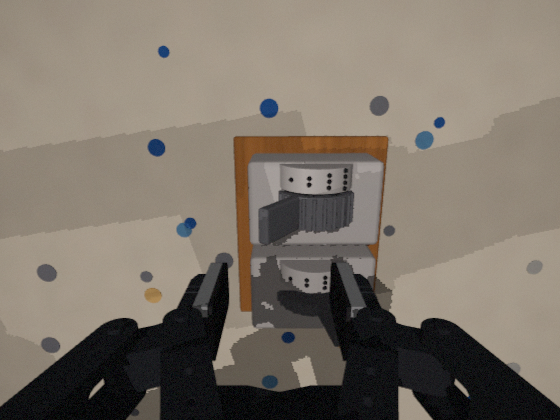

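Broad tab runs from (262,225) to (298,205), leaning toward the robot; the scale is on its +y side and the tray is square to the picture. Descending to straddle it.

```bash
python3 -m crank '[[[2,0,30],0,120],[[2,0,55],0,120],[[2,0,75],0,120],[[2,0,75],0,120],[[2,0,75],0,120],[[2,0,75],0,120]]' 20; cat >> h.py <<'E'
C=np.array([.5545,.0776,0]);y=np.radians(-12.6);M=np.array([[np.cos(y),-np.sin(y),0],[np.sin(y),np.cos(y),0],[0,0,1]])
def tray(): 
    s=get_state();print('tcp tray',np.round((s['eef_pos']-C)@M*1000,1),'F',np.round(s['contact_force']@M,1),'gap',85*s['opening'],s['time'])
E
python3 -c "from h import *;tray()"
```

```text
time: 1.6
eef_pos: [0.5371, 0.1227, 0.0881]
tcp_rot: [0.781, 0.625, 0.001, 0.001]
contact_force: [0.5, 0.3, -0.2]
opening: 0.529
finger_force: 0.0
tcp tray [-26.8  40.3  88.1] F [ 0.4  0.4 -0.2] gap 44.92969037252595 1.6
```

```bash
python3 -m crank '[[[0,10,0],0,120],[[0,20,0],0,120],[[0,30,0],0,120],[[0,38,0],0,120],[[0,45,0],0,120],[[0,50,0],0,120],[[0,50,0],0,120],[[0,50,0],0,120]]' 20
python3 - <<'E'
from h import *
tray()
def tab(f,n,s0):
    L=(cloud(snap(n,f)).reshape(-1,3)-C)@M*1000
    t=L[(abs(L[:,1]-38*s0)<16)&(L[:,2]>84)&(L[:,2]<115)&(abs(L[:,0])<60)]
    print(n,len(t),np.round(t[np.argsort(-t[:,2])][::max(1,len(t)//15)]).tolist())
tab('w2','wrist',1)
tab('s2','side',1)
f=load('w2')['frame'];g=load('s2')['frame'][165:265,220:330]
cv2.imwrite('pics/c2.png',np.hstack([cv2.resize(f,(440,330)),cv2.resize(g,(360,330))]))
E
```

```text
time: 2.4
eef_pos: [0.5846, 0.1119, 0.0861]
tcp_rot: [0.78, 0.625, 0.0, 0.0]
contact_force: [0.7, -0.6, 1.7]
opening: 0.532
finger_force: 0.0
tcp tray [21.9 40.  86.1] F [ 0.8 -0.4  1.7] gap 45.2313084105299 2.4
wrist 4249 [[-11.0, 47.0, 115.0], [3.0, 30.0, 113.0], [5.0, 46.0, 113.0], [3.0, 45.0, 112.0], [8.0, 33.0, 112.0], [7.0, 31.0, 111.0], [9.0, 44.0, 110.0], [44.0, 51.0, 109.0], [-2.0, 50.0, 107.0], [-5.0, 51.0, 105.0], [-2.0, 42.0, 103.0], [8.0, 47.0, 101.0], [-2.0, 37.0, 99.0], [-13.0, 48.0, 96.0], [-4.0, 51.0, 93.0], [2.0, 51.0, 84.0]]
side 138 [[5.0, 39.0, 114.0], [4.0, 36.0, 113.0], [43.0, 43.0, 111.0], [49.0, 30.0, 110.0], [-16.0, 31.0, 109.0], [53.0, 33.0, 108.0], [-2.0, 29.0, 106.0], [2.0, 25.0, 104.0], [-14.0, 36.0, 102.0], [46.0, 25.0, 101.0], [2.0, 26.0, 100.0], [43.0, 50.0, 98.0], [-9.0, 35.0, 95.0], [47.0, 32.0, 94.0], [-5.0, 30.0, 91.0], [3.0, 29.0, 86.0]]
```

View pics/c2.png

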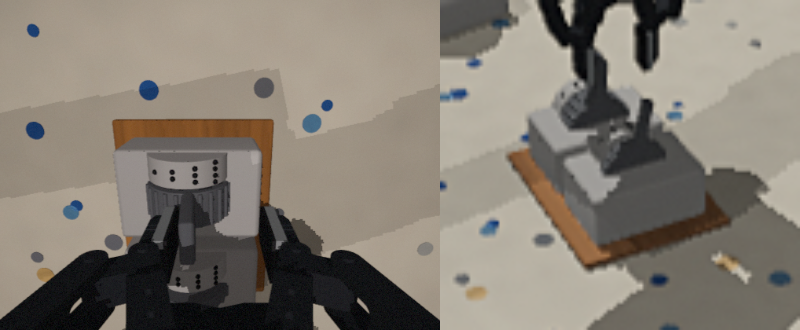

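Broad tab is at about +0.09 (tip x about 5 mm), as the contact model predicts. About 7 mm more is needed.

```bash
python3 -m crank '[[[0,4,0],0,120],[[0,7,0],0,120],[[0,7,0],0,120],[[0,7,0],0,120],[[0,7,0],0,120]]' 20
python3 -c "from h import *;tray()"
python3 -m crank '[[[0,-6,0],0,120],[[0,-6,-20],0,120],[[0,-6,-50],0,120],[[0,-6,-75],0,120],[[0,-6,-75],0,120],[[0,-6,-75],0,120],[[0,-6,-75],0,120]]' 20
cat >> h.py <<'E'
def fit(f,n,s0,hw):
    # fit tab mid-plane through the axle: points on both faces/top, minimise distance to tab outline
    from scipy.optimize import least_squares
    L=(cloud(snap(n,f)).reshape(-1,3)-C)@M*1000
    t=L[(abs(L[:,1]-38*s0)<hw+4)&(L[:,2]>84)&(L[:,2]<115)&(abs(L[:,0])<42)]
    x,z=t[:,0],t[:,2]-48
    def r(p):
        a=p[0];u=x*np.cos(a)-z*np.sin(a);v=x*np.sin(a)+z*np.cos(a)
        return np.minimum(abs(abs(u)-4),abs(v-64))
    b=min((np.sum(np.minimum(r([a]),6)),a) for a in np.arange(-1,1,.01))
    top=t[t[:,2]>t[:,2].max()-4].mean(0)
    print(f,n,len(t),'angle',round(b[1],2),'resid',b[0]/max(1,len(t)),'top',np.round(top,1))
E
python3 - <<'E'
from h import *
tray()
for s0,hw in((1,12),(-1,5)):
  for n in('wrist','scene','side'): fit(f'f{s0}{n}',n,s0,hw)
E
```

```text
time: 3.0
eef_pos: [0.5908, 0.1105, 0.0861]
tcp_rot: [0.78, 0.625, -0.0, -0.0]
contact_force: [-1.0, 0.4, -0.2]
opening: 0.532
finger_force: 0.7
tcp tray [28.3 40.1 86.1] F [-1.   0.2 -0.2] gap 45.25156462451345 3.0
time: 3.7
eef_pos: [0.5843, 0.1118, 0.1599]
tcp_rot: [0.78, 0.625, -0.001, -0.001]
contact_force: [-1.1, 0.0, -1.1]
opening: 0.528
finger_force: 0.0
tcp tray [ 21.6  39.9 159.9] F [-1.1 -0.2 -1.1] gap 44.906490369309964 3.7
f1wrist wrist 845 angle 0.21 resid 0.731431810616815 top [ 12.8  40.3 110.8]
f1scene scene 55 angle 0.21 resid 1.023195012849943 top [ 14.3  35.9 110.8]
f1side side 68 angle 0.22 resid 1.0874602094683576 top [ 11.2  37.4 110.2]
f-1wrist wrist 461 angle 0.2 resid 1.328259079455093 top [ 12.2 -35.5 110.8]
f-1scene scene 33 angle 0.18 resid 1.4086551137043923 top [ 12.9 -37.1 110.7]
f-1side side 43 angle 0.22 resid 1.4430203175095928 top [ 11.3 -38.3 110. ]
```

```bash
python3 - <<'E'
from h import *
for f in('w1','f1wrist','scene0','side0','f1side'):
    L=(cloud(load(f)).reshape(-1,3)-C)@M*1000
    t=L[(L[:,2]>49)&(L[:,2]<59)&(abs(L[:,0])<60)&(abs(L[:,1])<80)]
    print(f,len(t),np.percentile(t[:,0],[.5,99.5]),np.percentile(t[:,1],[.5,99.5]),cv2.minAreaRect(t[:,:2].astype(np.float32)))
f=load('f1wrist')['frame'][150:350,180:400]
cv2.imwrite('pics/c3.png',np.clip(cv2.resize(f,(660,600),interpolation=cv2.INTER_CUBIC)*1.4,0,255).astype(np.uint8))
E
```

```text
w1 9505 [-50.07646311  48.51246513] [-67.38130142  72.20231946] ((-0.28957366943359375, 1.5574798583984375), (100.28772735595703, 142.0809783935547), 0.021525083109736443)
f1wrist 10241 [-49.18617738  49.16331764] [-68.03685322  72.41841196] ((-0.3686943054199219, 1.7588958740234375), (99.98462677001953, 141.9623565673828), 0.03032924421131611)
scene0 836 [-48.50736009  51.40968622] [-71.13393292  68.82728427] ((1.0430107116699219, 0.9353103637695312), (145.30584716796875, 101.7632827758789), 89.73268127441406)
side0 758 [-50.21063774  48.34973572] [-72.00193152  68.3755996 ] ((-0.6063728332519531, -0.8600845336914062), (144.20468139648438, 99.5965576171875), 89.71119689941406)
f1side 750 [-50.50620802  48.90526561] [-72.11634004  68.81384257] ((-0.10821914672851562, -0.85015869140625), (102.48554229736328, 144.8052520751953), 0.0012972053373232484)
```

View pics/c3.png

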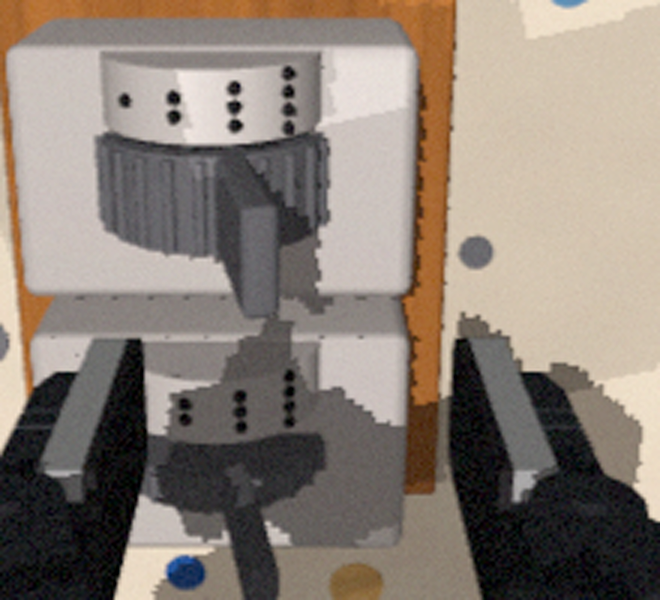

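Broad tab root at (235,155) lines up with the 3-dot row at (235,107), angle about 0.21. A 1.5 mm nudge brings it to 0.25. After that I go up and over to the narrow tab.

```bash
python3 -m crank '[[[0,0,40],0,120],[[0,0,75],0,120],[[0,0,75],0,120],[[0,4,75],0,120],[[0,7.7,75],0,120],[[0,7.7,75],0,120],[[0,7.7,75],0,120],[[0,7.7,75],0,120]]' 20
python3 -c "from h import *;tray()"
python3 -m crank '[[[0,-7,0],0,120],[[0,-7,-35],0,120],[[0,-7,-70],0,120],[[-38,-12,-75],0,120],[[-77,-18,-75],0,120],[[-77,-18,-75],0,120],[[-77,-18,-75],0,120],[[-77,-18,-75],0,120]]' 20
python3 - <<'E'
from h import *
tray()
for n in('scene','side'): fit('g'+n,n,1,12)
for n in('wrist','scene','side'): fit('gn'+n,n,-1,5)
E
```

```text
time: 4.8
eef_pos: [0.5938, 0.1102, 0.0878]
tcp_rot: [0.78, 0.625, 0.001, 0.001]
contact_force: [-0.4, 0.4, -0.5]
opening: 0.529
finger_force: 0.0
tcp tray [31.3 40.4 87.8] F [-0.5  0.3 -0.5] gap 44.930865761000966 4.8
time: 5.6
eef_pos: [0.5583, 0.0395, 0.1614]
tcp_rot: [0.78, 0.625, 0.0, -0.0]
contact_force: [-0.2, -0.6, 0.7]
opening: 0.532
finger_force: 0.0
tcp tray [ 12.  -36.4 161.4] F [-0.1 -0.6  0.7] gap 45.22608528865298 5.6
gscene scene 53 angle 0.28 resid 1.197721045630893 top [ 18.8  35.9 110.6]
gside side 69 angle 0.29 resid 1.2232074322034543 top [ 15.3  35.2 110.4]
gnwrist wrist 447 angle 0.2 resid 1.0123864049156448 top [ 12.1 -35.9 110.7]
gnscene scene 33 angle 0.19 resid 1.4717589867622156 top [ 13.8 -38.3 110.2]
gnside side 43 angle 0.21 resid 1.3397420185864661 top [ 11.  -39.1 111.7]
```

Broad is at about +0.28, close to number 3. Now the narrow wheel.

```bash
python3 -m crank '[[[-1,0,40],0,120],[[-1,0,74],0,120],[[-1,0,74],0,120],[[-1,0,74],0,120]]' 20
python3 -c "from h import *;tray()"
python3 -m crank '[[[0,-10,0],0,120],[[0,-20,0],0,120],[[0,-30,0],0,120],[[0,-37,0],0,120],[[0,-41,0],0,120],[[0,-41,0],0,120],[[0,-41,0],0,120],[[0,-41,0],0,120]]' 20
python3 -c "from h import *;tray()"
```

```text
time: 6.25
eef_pos: [0.558, 0.0383, 0.0872]
tcp_rot: [0.78, 0.625, -0.0, -0.001]
contact_force: [0.5, 0.0, 0.6]
opening: 0.532
finger_force: 0.0
tcp tray [ 12.  -37.6  87.2] F [0.4 0.1 0.6] gap 45.25254045661547 6.25
time: 7.05
eef_pos: [0.518, 0.0469, 0.0871]
tcp_rot: [0.78, 0.625, -0.0, -0.0]
contact_force: [0.6, -0.2, 1.2]
opening: 0.527
finger_force: 0.7
tcp tray [-28.9 -37.9  87.1] F [ 0.6 -0.1  1.2] gap 44.788987796192075 7.05
```

Back off, rise and check both.

```bash
python3 -m crank '[[[0,7,0],0,120],[[0,7,-30],0,120],[[0,7,-74],0,120],[[0,7,-90],0,120],[[0,7,-90],0,120],[[0,7,-90],0,120],[[0,7,-90],0,120]]' 20
python3 - <<'E'
from h import *
tray()
for n in('scene','side'): fit('k'+n,n,1,12)
for n in('wrist','scene','side'): fit('kn'+n,n,-1,5)
f=load('knwrist')['frame']; g=load('knside')['frame'][165:265,220:330]
cv2.imwrite('pics/c4.png',np.hstack([cv2.resize(f,(440,330)),cv2.resize(g,(360,330))]))
E
```

```text
time: 7.75
eef_pos: [0.5235, 0.0455, 0.1748]
tcp_rot: [0.78, 0.625, -0.002, -0.002]
contact_force: [-0.1, -0.5, 0.6]
opening: 0.528
finger_force: 0.0
tcp tray [-23.2 -38.1 174.8] F [ 0.  -0.6  0.6] gap 44.90690763341577 7.75
kscene scene 53 angle 0.28 resid 1.0344633072926113 top [ 18.   35.8 110.2]
kside side 66 angle 0.29 resid 1.1806666880808445 top [ 15.7  35.5 110.1]
knwrist wrist 389 angle -0.27 resid 0.9808168409275393 top [-16.1 -36.1 110.2]
knscene scene 44 angle -0.25 resid 1.2218178332072192 top [-14.5 -38.5 110.9]
knside side 39 angle -0.25 resid 1.5706397158595056 top [-16.1 -38.6 109.6]
```

View pics/c4.png

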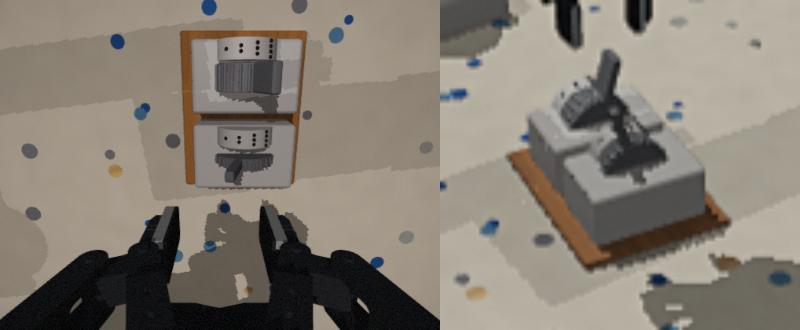

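The narrow tab, root at about (238,160), leans toward the robot by the 2-dot row at about -0.25. The broad tab at (262,75) is at row 3, about +0.28. The gripper is clear of everything.

```bash
python3 -c "from plant import ctrl;print(ctrl.sign_off())"
```

```text
the job is handed in; nothing more can be done
None
```

I set the broad wheel's tab at number 3 (measured about +0.28 rad against +0.25) and then the narrow wheel's at number 2 (about −0.25 rad, on target), released both, and handed the job in at about 8 s on the robot's clock; the arm stayed clear of the carafe and plates.

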